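Tighten a gland nut one flat past finger-tight

ROBOT

A 6-joint arm with a two-finger parallel gripper is mounted at the origin on the work surface. World frame = base frame: x ahead of the robot, y to its left, z up, the work surface at z = 0. Lengths are in mm, angles in rad, forces in N, time in s.
With the tool pointing down it reaches from about 350 to 975 mm from the base axis. Payload 17.4 kg.
Tool frame: the origin (TCP) lies between the finger pads; the fingertips stand 19 mm ahead of it and the grasp point (between the pads) is the TCP (robot.finger_overhang is the z of the fingertips in the tool frame, in mm); z points along the fingers, y is the line along which they close (so a half turn about z gives the same grasp; the last joint's range is limited). The gripper opens to 85 mm and grips with 20 to 120 N. Pads are 22 mm wide; open, the fingers measure 114 mm over their backs; the gripper's body (76 mm by 85 mm) begins 54 mm behind the grasp point. The pads swing forward as they close: fully open they stand 13 mm farther back than shut.
Start: joints at [-1.227, 0.116, 1.442, -0, 1.584, -0.038], TCP at [251.491, -626.407, 250.303] pointing down, gripper open.
Joint ranges: [-2.83, 2.83], [-0.83, 2.19], [0.07, 2.5], [-1.14, 4.28], [0.01, 3], [-2.97, 2.97]. Speed limits (rad/s): [1.89, 1.89, 2.22, 3.14, 3.14, 3.14].

INTERFACE

Orientations are given as a unit quaternion [x, y, z, w].
In Python, from rig import robot, sensors, imaging gives the robot as it stands. Calls block until the motion is done:
- robot.move_ptp(position, orientation): joint-space move of the TCP to a pose.
- robot.move_straight(position, attitude=None, vel=150): straight line of the TCP; attitude=None keeps the orientation; vel is the mean speed in mm/s.
- robot.set_joints(angles): joint-space move.
- robot.command_gripper(opening, strength=None): opening from 0.0 (shut) to 1.0 (fully open); strength is the grip in N (None keeps the last); returns when the fingers have stopped.
- robot.hold(seconds).
- robot.ik(position, orientation): joint angles nearest the present ones, or None.
- sensors.get_state(): the state.
- imaging.snapshot(name): name is "side" or "top"; returns a dict with "color" (480x640x3 uint8, red, green, blue), "depth" (480x640 float32, mm along the optical axis (not along the pixel's ray), 0 where there is no reading), "fx", "fy", "cx", "cy" (pixels), "xyz" and "rotation" of the camera in the world. Camera axes: x right, y down, z forward; pixel columns grow to the right and rows downward; lengths in mm; the calibration is good to about 2 mm. A picture is of the moment at which its call begins.
A pose or a line that the arm cannot do raises robot.Unreachable and nothing moves.
- robot.finish_job(): hands the job in; it is judged then, once.
Trained networks look in the newest picture that a camera, given by its name, has taken for a name from the list of things; names that differ only in an ending like _2 or _b are one class to them, and where a whole thing is asked for, a point or a joint stands for the part that bears it (a point fixed in the world has none). Each returns a list of dicts, best first, with "conf" (0 to 1); they miss things now and then, are a little off and sometimes report something else, mostly with a low value. They report only what shows in the picture. A call takes as long as a camera call. They do not tell look-alikes from the thing itself.
- imaging.boxes_of(thing, camera): "centre" ([x, y, z] in mm, in world coordinates, good to about 4 mm: the middle of the surface that is visible of it).
- imaging.masks_of(thing, camera): "mask" (480x640 bool, what is visible of it).
The state is a dict: "t": time; "qpos": joint angles; "qvel": joint speeds; "joint_torque": joint torques, N m; "ee_pos": TCP position; "orientation": TCP orientation; "force": force on the tool from outside, world axes, zero at the start; "torque": the same for the moment, N m; "gripper_width": opening from 0.0 (shut) to 1.0 (fully open); "grip_force": force on a finger pad.
Only numpy, scipy, OpenCV 4.12 (cv2) and the standard library are available. Lean on these libraries where they do the work, as an engineer would, in place of code of your own. Each camera call takes 0.05 s, during which the arm holds its last target. There are 200 camera calls.

TASK

Run the brass gland nut on the blue manifold down clockwise with the fingers until it is just finger-tight, and no further by hand. Then put the wrench's larger jaw on it, turn it one flat more (a sixth of a turn past finger-tight), and lay the wrench flat back on the blue mat, leaving everything else alone.

Things in the scene. Friction and masses are not known exactly. Their poses are not given: they have to be found in the camera images.
- manifold: Fixed coolant manifold: base plate 130 x 110 x 8 mm, on it a blue block 76 x 76 mm with its top 56 mm above the table and a brass boss 28 mm across up to 66 mm. Origin on the table under the block's centre, z up; the nut's axis rises vertically through it. Two copper outlets leave low on its +x side. Nothing stands above the nut.
- nut: Brass hexagonal gland nut, 32 mm across flats, 37 across corners; hexagon 66 to 90 mm above the table, low dome on top up to 99 mm, red paint mark. Origin on its axis at the hexagon's underside, z up; x goes through the middle of the flat with the red mark, so flats face every 60 degrees from x. It only turns, at constant height; clockwise seen from above tightens.
- nut_mark (a point): Point on the nut's x axis, 15 mm off its axis, 78 mm up. How the nut feels: it starts backed off an unknown 0.5 to 1.2 rad and runs down lightly (0.05 N m); then it meets the ferrule and goes stiff (springs, 6 N m per rad), and at 0.5 N m the ferrule gives and follows. Finger-tight is the stiff point, some 0.25 to 0.4 N m.
- seat (a joint): Elastic twist of the ferrule's seat in the manifold under the torque on the nut, rad, 0 unloaded, positive clockwise; 6 N m per rad, so 0.05 means 0.3 N m. It springs back when let go.
- ferrule (a joint): Turn of the ferrule under the nut, rad, 0 at the start, positive clockwise: how far the nut has been taken past finger-tight. It needs about 0.5 N m to move and stays where it is left. One flat is 1.05 rad.
- wrench: Loose steel double open-ended wrench flat on the mat, 245 mm long, 12 mm thick, 0.32 kg, balanced near its middle. Origin at the centre of its underside, x towards the larger jaw, z up. Handle 18 mm wide (y), grippable from x = -60 to +60 mm. The larger jaw, 34 mm wide, mouth to +x, fits the nut (1.6 mm play, 0.1 rad lost motion) and is open above and below. The smaller jaw (20 mm) does not fit.
- wrench_jaw (a point): Centre of the larger jaw, 95 mm from the wrench's origin along x, at mid thickness (6 mm up): it goes on the nut's axis, slid on sideways or lowered on. The throat lies about 19 mm behind it (corner of the nut in the throat: jaw centre on the axis within 1 mm); the prongs reach 27 mm ahead of it and measure 56 mm over the outside.
- wrench_grip (a point): Middle of the wrench's handle at mid thickness, 95 mm behind the centre of the larger jaw.
- mat: Blue mat fixed to the table, 280 x 280 mm, 4 mm thick, on one side of the manifold or the other. Origin at the centre of its underside.
- spare_fitting: Brass spare fitting standing on the mat near one edge, 32 mm across, 34 mm tall. Bystander.
- spray_can: Yellow spray can, 66 mm across, 200 mm tall. Bystander.
- oil_bottle: White bottle with a red cap, 60 mm across, 160 mm tall. Bystander.
- mallet: Black-headed mallet with a wooden handle, 280 mm long, lying. Bystander.
- v_block: Dark steel V-block, 70 x 60 x 44 mm. Bystander.
- drilled_plate: Steel plate with holes, 100 x 100 x 20 mm, lying. Bystander.
Mind the look-alikes: they are no part of the job. Of the things shaped like the wrench, the steel one is meant. What is shaped like the manifold but brown is not meant.

How it is judged (in metres and radians):
On the way, in this order (a step that is already met when the one before it is completed fails the run):
1. the nut is run down finger-tight by the fingers: they hold it with at least 0.2 N m of tightening torque on the seat (seat twist over 0.033 rad) (value of joint seat above 0.033 rad and contact force between the fingers and nut above 1 N), for 0.15 s.
2. the wrench on the nut has turned it one flat (60 degrees, give or take 12) past finger-tight (value of joint ferrule between 0.84 and 1.26 rad and contact force between wrench and nut above 1 N), for 0.1 s.
At the end, for the whole second after the job is handed in: Ferrule turned 0.84 to 1.26 rad (one flat, give or take 12 degrees) past finger-tight, nut left tightened (mark over 17 mm from its start); wrench off the nut, flat, right side up and still on the mat, its middle within 130 mm of the mat's centre along each side (value of joint ferrule between 0.84 and 1.26 rad and distance of nut_mark from where it was at the start of the episode above 0.017 m and x of wrench in the frame of mat between -0.13 and 0.13 m and y of wrench in the frame of mat between -0.13 and 0.13 m and z of wrench in the frame of mat below 0.01 m and angle between wrench's own z axis and vertical below 0.1 rad and linear speed of wrench below 0.02 m/s and contact force between wrench and nut below 0.1 N and contact force between wrench and mat above 0.5 N); the robot touches nothing.
It fails at once if the fingers, not the wrench, force the nut past finger-tight (fingers pressing on the nut while the ferrule stands between 0.10 and 0.75 rad) (contact force between the fingers and nut above 1 N and value of joint ferrule between 0.1 and 0.75 rad).
It fails at once if the nut is over-tightened (ferrule turned beyond 1.3 rad) (value of joint ferrule above 1.3 rad).
It fails at once if a bystander is pushed more than 40 mm or knocked over (distance of any of spare_fitting, spray_can, oil_bottle, mallet, v_block, drilled_plate from where it was at the start of the episode above 0.04 m or angle between any of spare_fitting, spray_can, oil_bottle, mallet, v_block, drilled_plate's own z axis and vertical above 0.6 rad).
It also fails if it takes over 72 s, if anything falls off the work surface, if the arm or the gripper's body presses on something with over 40 N, if the wrist force passes 120 N, or if a joint passes its speed limit or range.

## Working session

There is one attempt and no reset: what is moved stays moved. The work goes in short steps, each a Python script; the robot and the scene stay as the last script left them, time stands still between calls to the robot, and variables do not carry over. Pictures are saved under pics/ and viewed, at most 10 in all, crops included, and the job is handed in when it is done.

```bash
ls; mkdir -p pics; cat > h.py <<'E'
import numpy as np, cv2
from rig import robot, sensors, imaging
from scipy.spatial.transform import Rotation as R
def cloud(s):
    v,u=np.mgrid[0:480,0:640]; d=s["depth"]
    p=np.dstack([(u-s["cx"])/s["fx"]*d,(v-s["cy"])/s["fy"]*d,d])
    Rm=np.array(s["rotation"]); 
    if Rm.shape!=(3,3): Rm=R.from_quat(Rm).as_matrix()
    return p@Rm.T+np.array(s["xyz"])
def save(s,n): cv2.imwrite("pics/"+n+".png",s["color"][:,:,::-1])
def down(yaw): # tool z down, tool y axis at angle yaw in world xy
    y=np.array([np.cos(yaw),np.sin(yaw),0]);z=np.array([0,0,-1.]);x=np.cross(y,z)
    return R.from_matrix(np.c_[x,y,z]).as_quat()
E
python3 - <<'E'
from h import *
for c in ["side","top"]:
    s=imaging.snapshot(c); save(s,c); P=cloud(s); np.savez(c+".npz",P=P,color=s["color"],depth=s["depth"])
    print(c,s["xyz"],np.array(s["rotation"]).round(3).tolist(),s["fx"],s["cx"],s["cy"])
    for t in ["manifold","nut","nut_mark","wrench","mat","spare_fitting","spray_can","oil_bottle","mallet","v_block","drilled_plate"]:
        print(t,[(np.round(b["centre"]).tolist(),round(b["conf"],2)) for b in imaging.boxes_of(t,c)])
st=sensors.get_state(); print({k:np.round(v,3).tolist() for k,v in st.items()}, robot.finger_overhang)
E
```

```text
pics
side [  62.07358871  714.33722866 1054.77037482] [-0.231, 0.909, -0.334, 0.09] 530.7716048081177 322.2283192403519 240.75818490499927
manifold [([552.0, 193.0, 33.0], 0.74), ([236.0, 437.0, 54.0], 0.63)]
nut [([227.0, 438.0, 92.0], 0.74), ([423.0, -536.0, 18.0], 0.5), ([559.0, 183.0, 90.0], 0.48)]
nut_mark [([228.0, 438.0, 92.0], 0.67), ([561.0, 180.0, 88.0], 0.62), ([484.0, -228.0, 16.0], 0.27)]
wrench [([118.0, -265.0, 10.0], 0.7), ([482.0, -227.0, 18.0], 0.61)]
mat [([503.0, -208.0, -1.0], 0.59)]
spare_fitting [([485.0, -230.0, 15.0], 0.22)]
spray_can [([562.0, 184.0, 95.0], 0.57), ([570.0, 495.0, 152.0], 0.56)]
oil_bottle [([528.0, -534.0, 87.0], 0.67)]
mallet [([449.0, 438.0, 37.0], 0.57)]
v_block [([765.0, 97.0, 29.0], 0.74)]
drilled_plate [([423.0, -532.0, 19.0], 0.66), ([454.0, 434.0, 36.0], 0.63)]
top [ 377.55722976  -24.42260967 1400.38848438] [-0.706, 0.707, -0.017, 0.028] 487.36222924158176 317.73126513204835 232.61435117679775
manifold [([239.0, 424.0, 29.0], 0.79), ([566.0, 169.0, 33.0], 0.66)]
nut [([233.0, 433.0, 92.0], 0.5), ([570.0, 165.0, 31.0], 0.28)]
nut_mark [([233.0, 432.0, 89.0], 0.6)]
wrench [([498.0, -227.0, 19.0], 0.63)]
mat [([513.0, -226.0, 6.0], 0.82)]
spare_fitting []
spray_can [([455.0, 454.0, 32.0], 0.64), ([584.0, 471.0, 175.0], 0.58)]
oil_bottle []
mallet [([451.0, 454.0, 34.0], 0.68), ([774.0, 101.0, 35.0], 0.35)]
v_block [([774.0, 106.0, 34.0], 0.85)]
drilled_plate [([400.0, -552.0, 22.0], 0.95)]
{'t': 1.2, 'qpos': [-1.227, 0.116, 1.442, -0.0, 1.584, -0.038], 'qvel': [-0.0, -0.001, 0.001, 0.0, 0.0, 0.001], 'joint_torque': [-0.0, -73.176, -63.265, -0.0, 0.001, 0.0], 'ee_pos': [251.49, -626.401, 250.329], 'orientation': [0.982, 0.19, -0.0, 0.0], 'force': [-0.168, 0.115, -0.251], 'torque': [0.074, 0.043, -0.03], 'grip_force': 0.0, 'gripper_width': 1.0} 19.0
```

View pics/top.png

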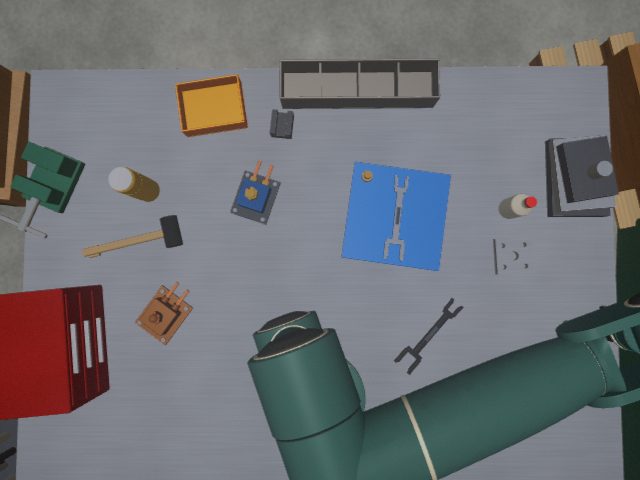

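View pics/side.png

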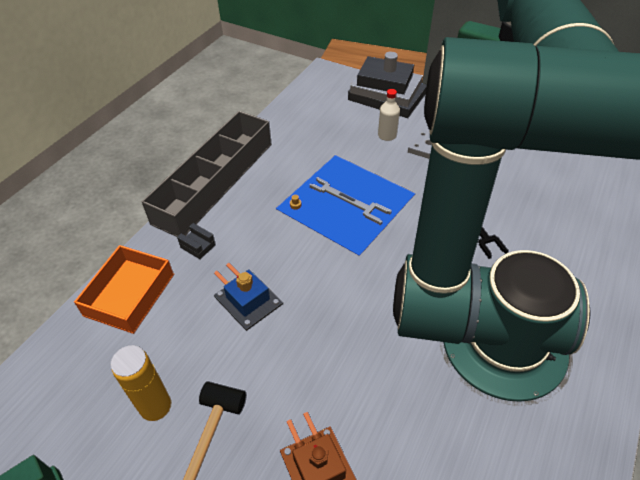

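The top view shows the blue manifold at (255,193). The steel wrench is on the mat at (398,216) with its larger jaw at the bottom (395,250), and the spare is at (367,176). The look-alikes are the brown manifold (163,315) and the black wrench (430,335). Next I'll measure the nut, manifold and wrench.

```bash
cat > m.py <<'E'
from h import *
out=[]
for c,(u,v) in {"top":(252,193),"side":(245,285)}.items():
    d=np.load(c+".npz"); P=d["P"]; col=d["color"].astype(int)
    w=col[v-25:v+25,u-30:u+30].astype(np.uint8)
    out.append(cv2.resize(w[:,:,::-1],(600,500)[:2] if 0 else (480,400),interpolation=cv2.INTER_NEAREST))
    near=np.linalg.norm(P[:,:,:2]-[560,175],axis=2)<90
    r,g,b=[col[:,:,i] for i in range(3)]
    for n,m in {"block":near&(b>1.5*r)&(P[:,:,2]>50)&(P[:,:,2]<62),"nut":near&(P[:,:,2]>80)&(P[:,:,2]<110),"hex":near&(P[:,:,2]>84)&(P[:,:,2]<94),"dome":near&(P[:,:,2]>95),"red":near&(P[:,:,2]>64)&(r>2.2*g)}.items():
        q=P[m]
        if len(q)==0: print(c,n,0); continue
        rect=cv2.minAreaRect(q[:,:2].astype(np.float32)) if len(q)>3 else None
        print(c,n,len(q),q.mean(0).round(1),"ext",q.min(0).round(1),q.max(0).round(1),rect)
    h=(P[:,:,2]>7.5)&(P[:,:,2]<40)&(abs(P[:,:,0]-500)<140)&(abs(P[:,:,1]+225)<140)&(abs(r-b)<40)
    n,lab,st,ce=cv2.connectedComponentsWithStats(h.astype(np.uint8)); i=1+np.argmax(st[1:,4]); q=P[lab==i]
    mu=q.mean(0); ev,V=np.linalg.eigh(np.cov((q-mu)[:,:2].T)); a=V[:,1]; a=a*-np.sign(a[0])
    pr=(q-mu)[:,:2]@a; pl=(q-mu)[:,:2]@[-a[1],a[0]]
    lo,hi=pr.min(),pr.max(); mid=abs(pr-(lo+hi)/2)<50
    cen=mu[:2]+a*(lo+hi)/2+np.array([-a[1],a[0]])*np.median(pl[mid])
    print(c,"wrench n",len(q),"len",hi-lo,"z",np.median(q[:,2]),"cen",cen.round(1),"yaw",np.degrees(np.arctan2(a[1],a[0])),"halfwidths",[np.ptp(pl[pr>hi-40]),np.ptp(pl[pr<lo+40])])
    m=(b>1.7*r)&(abs(P[:,:,2])<12)&(P[:,:,1]<0); q=P[m]; print(c,"mat",cv2.minAreaRect(q[:,:2].astype(np.float32)),np.median(q[:,2]))
    m=(r>1.4*b)&(P[:,:,2]>15)&(abs(P[:,:,0]-520)<140)&(abs(P[:,:,1]+225)<140); q=P[m]; print(c,"spare",q.mean(0),q.max(0))
cv2.imwrite("pics/crop.png",np.hstack([out[0],out[1]])[:, :800] if 0 else cv2.resize(np.hstack(out),(800,333),interpolation=cv2.INTER_NEAREST))
E
python3 m.py
```

```text
top block 566 [566.8 176.4  56.2] ext [522.  130.9  50.3] [615.8 223.8  62. ] ((568.7206420898438, 178.00123596191406), (76.44892120361328, 75.40509033203125), 70.93536376953125)
top nut 127 [567.6 177.1  93.5] ext [551.2 160.8  82.1] [584.8 195.  103.3] ((568.1076049804688, 177.9008331298828), (32.61312484741211, 33.98874282836914), 83.66223907470703)
top hex 64 [567.1 176.7  90.2] ext [551.2 160.8  84.1] [584.8 195.   93.9] ((568.1076049804688, 177.9008331298828), (32.61312484741211, 33.98874282836914), 83.66223907470703)
top dome 51 [567.9 177.5  98.2] ext [556.1 164.5  95.1] [580.5 191.8 103.3] ((567.1349487304688, 178.1392822265625), (29.32603645324707, 21.833904266357422), 62.99688720703125)
top red 1 [580.5 180.6  97.8] ext [580.5 180.6  97.8] [580.5 180.6  97.8] None
top wrench n 597 len 240.24925675366347 z 16.437307970561505 cen [ 508.1 -229. ] yaw 173.33619418022843 halfwidths [np.float64(54.744590078609214), np.float64(37.863508090421206)]
top mat ((514.5350341796875, -228.80409240722656), (280.97430419921875, 279.9453430175781), 81.79695892333984) 4.423593975109952
top s
[... 595 characters left out ...]
554874420166016), 50.99864196777344)
side dome 59 [567.1 178.7  97.6] ext [555.5 164.5  95. ] [583.1 189.6 102.8] ((567.8617553710938, 177.4893341064453), (23.13376235961914, 26.276735305786133), 70.37557983398438)
side red 2 [583.2 181.9  90.5] ext [582.4 180.7  90.5] [584.  183.1  90.6] None
side wrench n 570 len 242.03474310169958 z 14.562521808718543 cen [ 507.1 -225.6] yaw 173.22062970041986 halfwidths [np.float64(59.05551515631074), np.float64(44.26786989736436)]
side mat ((371.34234619140625, -207.1942138671875), (284.8507385253906, 576.439208984375), 81.22422790527344) 3.573568007237782
side spare [ 624.58879381 -139.3317887    27.07214013] [ 637.98929273 -129.39710585   42.70338286]
```

View pics/crop.png

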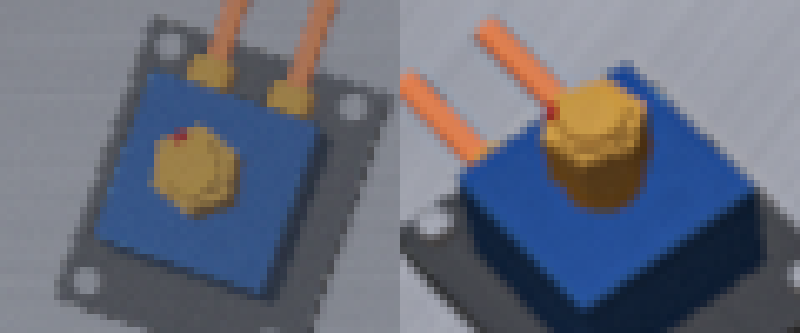

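Both views agree: the nut axis is at (568,178) with its hexagon around z 90, and the red mark sits near yaw 0.3. The wrench centre is at (507.7,-227.5), yaw 173.3°, with the larger jaw towards the robot. Next I'll check which grip yaws leave the last joint room to turn.

```bash
python3 - <<'E'
from h import *
st=sensors.get_state(); print(st["t"],R.from_quat(st["orientation"]).as_matrix()[:,1])
for k in range(-3,4):
    for dy in (0,-1.35):
        y=0.3+k*np.pi/3+dy
        q=robot.ik([568,178,82],down(y)); print(k,round(y,2),None if q is None else np.round(q,2))
q=robot.ik([507.7,-227.5,25],down(np.radians(173.3)-np.pi/2)); print(q)
E
```

```text
1.2 [ 3.72563149e-01 -9.28006843e-01  1.82772464e-05]
-3 -2.84 None
-3 -4.19 [ 0.26  0.04  1.8  -0.    1.3  -1.83]
-2 -1.79 [ 0.26  0.04  1.8  -0.    1.3   2.06]
-2 -3.14 [ 0.26  0.04  1.8  -0.    1.3  -2.88]
-1 -0.75 [ 0.26  0.04  1.8  -0.    1.3   1.01]
-1 -2.1 [ 0.26  0.04  1.8  -0.    1.3   2.36]
0 0.3 [ 0.26  0.04  1.8  -0.    1.3  -0.04]
0 -1.05 [ 0.26  0.04  1.8  -0.    1.3   1.31]
1 1.35 [ 0.26  0.04  1.8  -0.    1.3  -1.09]
1 -0.0 [ 0.26  0.04  1.8  -0.    1.3   0.26]
2 2.39 [ 0.26  0.04  1.8  -0.    1.3  -2.13]
2 1.04 [ 0.26  0.04  1.8  -0.    1.3  -0.78]
3 3.44 None
3 2.09 [ 0.26  0.04  1.8  -0.    1.3  -1.83]
[-4.67123400e-01  1.65375367e-02  1.92669378e+00 -4.44089210e-16
  1.19836134e+00 -1.92098267e+00]
```

```bash
python3 - <<'E'
from h import *
def pr(n):
    s=sensors.get_state(); print(n,round(s["t"],2),"p",np.round(s["ee_pos"],2),"F",np.round(s["force"],2),"T",np.round(s["torque"],3),"g",round(s["grip_force"],1),round(s["gripper_width"],4),"j6",round(s["qpos"][5],4))
robot.move_ptp([568,178,170],down(0.3)); pr("above")
robot.move_straight([568,178,82]); pr("down")
robot.command_gripper(0.5,20); pr("half")
robot.command_gripper(0.0,25); pr("closed")
robot.hold(0.2); pr("hold")
E
```

```text
above 4.24 p [568.25 177.47 170.07] F [ 0.4   0.2  -0.22] T [-0.016  0.055 -0.03 ] g 0.0 0.9995 j6 -0.0392
down 4.97 p [568.46 178.04  82.94] F [-0.38  0.03  0.06] T [ 0.07  -0.031 -0.004] g 0.0 0.9964 j6 -0.0391
half 5.47 p [568.02 177.98  82.15] F [-0.1   0.34  0.4 ] T [-0.018 -0.001 -0.015] g 0.0 0.5003 j6 -0.0392
closed 5.7 p [568.32 178.1   82.31] F [3.02 0.87 1.29] T [ 0.048 -0.443 -0.003] g 25.2 0.3741 j6 -0.0392
hold 5.9 p [568.3  178.08  82.31] F [3.9  1.69 2.3 ] T [ 0.203 -0.616  0.094] g 25.3 0.3778 j6 -0.0392
```

```bash
cat > turn.py <<'E'
from h import *
def rd(n=6):
    a=[]
    for _ in range(n):
        s=sensors.get_state(); a.append(np.r_[s["force"],s["torque"],s["qpos"][5],s["t"]]); robot.hold(0.02)
    return np.mean(a,0)
q0=np.array(sensors.get_state()["qpos"]); c=-0.0392; q=q0.copy(); log=[]
def go(c):
    q[5]=c; robot.set_joints(q); m=rd(); log.append(m); print(round(c,3),"j6",round(m[6],4),"F",m[:3].round(1),"T",m[3:6].round(3),"t",round(m[7],2)); return m
m=go(c+0.15); c+=0.15; m=go(c+0.15); c+=0.15; base=m[5]
while c<1.45:
    step=0.04 if m[5]-base<0.09 else 0.01
    c+=step; m=go(c)
    if m[5]-base>0.25: break
    if m[5]-base<0.05: base=0.5*base+0.5*m[5]
print("base",base)
robot.hold(0.3); rd(); s=sensors.get_state(); print(s["t"],s["torque"],s["grip_force"],s["gripper_width"],s["qpos"],s["ee_pos"])
E
python3 turn.py
```

```text
0.111 j6 0.1067 F [4.8 1.5 0.2] T [ 0.201 -0.813 -0.051] t 6.21
0.261 j6 0.2574 F [ 6.3  1.3 -0.4] T [ 0.231 -1.073 -0.023] t 6.58
0.301 j6 0.297 F [ 6.8  1.2 -0.3] T [ 0.231 -1.119  0.062] t 6.93
0.341 j6 0.337 F [ 7.6  1.4 -1.2] T [ 0.234 -1.201  0.042] t 7.28
0.381 j6 0.377 F [ 7.8  1.3 -1.2] T [ 0.249 -1.284  0.046] t 7.62
0.421 j6 0.4171 F [ 7.6  1.5 -1.3] T [ 0.224 -1.329  0.029] t 7.98
0.461 j6 0.4571 F [ 8.1  1.4 -1.8] T [ 0.218 -1.379  0.026] t 8.33
0.501 j6 0.4971 F [ 8.9  1.4 -1.4] T [ 0.203 -1.442  0.023] t 8.68
0.541 j6 0.5371 F [ 8.9  1.6 -1.7] T [ 0.194 -1.465  0.026] t 9.02
0.581 j6 0.5771 F [ 9.4  1.7 -2.1] T [ 0.178 -1.537  0.033] t 9.37
0.621 j6 0.617 F [ 9.7  1.3 -2.2] T [ 0.162 -1.603  0.046] t 9.72
0.661 j6 0.657 F [10.1  1.3 -2.1] T [ 0.183 -1.652  0.048] t 10.08
0.701 j6 0.6969 F [10.2  1.  -2.6] T [ 0.116 -1.758  0.239] t 10.43
0.711 j6 0.7067 F [10.6  1.  -2.5] T [ 0.127 -1.715  0.282] t 10.77
0.721 j6 0.7167 F [10.7  1.2 -2.4] T [ 0.12  -1.718  0.36 ] t 11.12
base 0.04211600654489732
11.5833 [ 0.10970427 -1.75349837  0.32738157] 27.727000827435404 0.3731040480533859 [ 2.60671455e-01  4.08222120e-02  1.79982452e+00 -5.00088636e-04
  1.29841857e+00  7.16652397e-01] [568.93709929 178.01528874  82.39964   ]
```

The nut went stiff at j6≈0.665 and has been held at about 0.33 N m, so step 1 is done. Now I'll release it and pick up the wrench.

```bash
cat >> h.py <<'E'
def pr(n):
    s=sensors.get_state(); print(n,round(s["t"],2),"p",np.round(s["ee_pos"],2),"F",np.round(s["force"],2),"T",np.round(s["torque"],3),"g",round(s["grip_force"],1),round(s["gripper_width"],4),"j6",round(s["qpos"][5],4))
E
python3 - <<'E'
from h import *
robot.command_gripper(1.0); pr("open")
e=sensors.get_state()["ee_pos"]; robot.move_straight([568,178,170],vel=150); pr("up")
y=np.radians(173.3)-np.pi/2
robot.move_ptp([507.7,-227.5,120],down(y)); pr("above")
s=imaging.snapshot("side"); save(s,"s2"); 
robot.move_straight([507.7,-227.5,25],vel=120); pr("down")
robot.command_gripper(0.0,90); robot.hold(0.2); pr("closed")
robot.move_straight([507.7,-227.5,140],vel=150); robot.hold(0.2); pr("lift")
for c in ("side","top"):
    s=imaging.snapshot(c); save(s,c+"3"); np.savez(c+"3.npz",P=cloud(s),color=s["color"])
a=cv2.imread("pics/side3.png")[20:320,200:600]; b=cv2.imread("pics/top3.png")[60:360,220:620]
cv2.imwrite("pics/lift.png",np.hstack([a,b]))
E
```

```text
open 12.15 p [568.22 178.07  82.28] F [-0.68 -0.53 -0.91] T [-0.02   0.006  0.009] g 0.0 1.0028 j6 0.7205
up 12.88 p [567.67 177.9  168.96] F [ 0.53 -0.11 -0.75] T [ 0.016  0.072 -0.013] g 0.0 1.0009 j6 0.7208
above 15.13 p [ 507.83 -227.23  119.93] F [ 0.2  -0.53  0.82] T [ 0.041 -0.01   0.036] g 0.0 0.9988 j6 -1.9203
down 16.12 p [ 508.09 -227.7    25.78] F [-0.21 -0.97  0.27] T [-0.006  0.01   0.053] g 0.0 0.9979 j6 -1.921
closed 16.97 p [ 507.91 -227.74   25.69] F [-3.03  0.04  6.99] T [-0.065  0.458  0.014] g 88.9 0.1763 j6 -1.921
lift 18.08 p [ 507.43 -227.35  139.04] F [-0.43 -0.58 -3.44] T [-0.049  0.026  0.043] g 88.1 0.1763 j6 -1.921
```

View pics/lift.png

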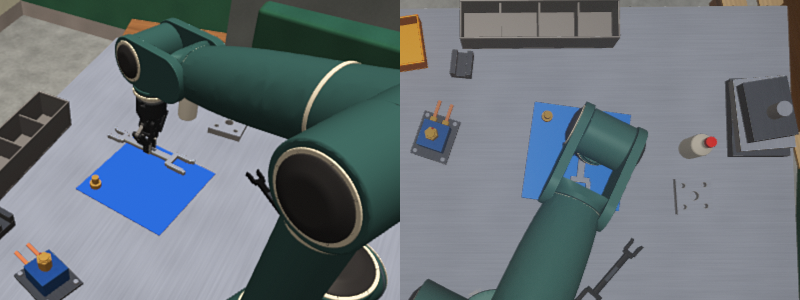

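The wrench is held level, clear of the mat (side crop about (150,145)). I'll measure its pose in the grip from the side cloud.

```bash
python3 - <<'E'
from h import *
d=np.load("side3.npz"); P=d["P"]; col=d["color"].astype(int)
a=np.radians(173.3); u=np.array([np.cos(a),np.sin(a)]); n=np.array([-u[1],u[0]])
rel=P[:,:,:2]-[507.7,-227.5]; x=rel@u; y=rel@n; z=P[:,:,2]
m=(z>112)&(z<150)&(abs(x)<140)&(abs(y)<40)&(col.min(2)>80)&(np.ptp(col,axis=2)<35)
for lo,hi in [(-135,-100),(-100,-80),(-70,-35),(35,70),(80,100),(100,135)]:
    k=m&(x>lo)&(x<hi); print(lo,hi,k.sum(),"z",np.median(z[k]).round(1),"y",y[k].min().round(1),y[k].max().round(1),"x",x[k].min().round(1),x[k].max().round(1))
EOF=0
E
python3 - <<'E'
import sys; sys.path.insert(0,'.')
from h import *
wy=-0.404+np.pi/6+2*np.pi/3
for p,r in [((568.9,177.7),(0,-.3,-.6,-.9,-1.2,-1.4))]:
    for dr in r:
        a=wy+dr; u=np.array([np.cos(a),np.sin(a)])
        for off in (95,160):
            q=robot.ik([*(np.array(p)-off*u),93],down(a-np.pi/2)); print(dr,off,None if q is None else np.round(q,2))
E
```

```text
-135 -100 50 z 127.8 y -21.1 19.3 x -122.1 -100.8
-100 -80 57 z 128.8 y -21.6 21.7 x -99.7 -80.2
-70 -35 60 z 127.9 y -12.3 6.6 x -69.9 -35.0
35 70 93 z 128.5 y -25.4 25.7 x 35.5 69.9
80 100 57 z 129.0 y -30.9 26.9 x 80.2 99.8
100 135 57 z 128.6 y -30.4 26.4 x 100.2 122.1
0 95 [ 0.12  0.11  1.7  -0.    1.32 -0.52]
0 160 [ 0.04  0.18  1.63 -0.    1.33 -0.61]
-0.3 95 [ 0.1   0.06  1.76 -0.    1.32 -0.24]
-0.3 160 [ 0.    0.09  1.73 -0.    1.32 -0.34]
-0.6 95 [ 0.1  -0.    1.83 -0.    1.32  0.06]
-0.6 160 [-0.01 -0.01  1.83 -0.    1.32 -0.06]
-0.9 95 [ 0.11 -0.07  1.89 -0.    1.32  0.37]
-0.9 160 [-0.   -0.12  1.93 -0.    1.32  0.25]
-1.2 95 [ 0.14 -0.12  1.94 -0.    1.32  0.69]
-1.2 160 [ 0.03 -0.22  2.02 -0.    1.34  0.59]
-1.4 95 [ 0.16 -0.15  1.96 -0.    1.33  0.92]
-1.4 160 [ 0.08 -0.27  2.07 -0.    1.35  0.83]
```

```bash
cat >> h.py <<'E'
N=np.array([568.9,177.7]); WY=-0.404+np.pi/6+2*np.pi/3
def wp(a,off,z): 
    u=np.array([np.cos(a),np.sin(a)]); return [*(N-off*u),z]
def loc(a,n=5):
    A=[]
    for _ in range(n):
        s=sensors.get_state(); A.append(np.r_[s["force"],s["torque"],s["ee_pos"]]); robot.hold(0.02)
    m=np.mean(A,0); u=np.array([np.cos(a),np.sin(a)]); n_=np.array([-u[1],u[0]])
    # moment about nut z from tool readings (reference at TCP): r x F
    r=(m[6:8]-N)/1000; Mz=m[5]+r[0]*m[1]-r[1]*m[0]
    return dict(ax=m[:2]@u,lat=m[:2]@n_,Fz=m[2],T=m[3:6].round(3),MN=Mz,off=-(m[6:8]-N)@u,dl=(m[6:8]-N)@n_,z=m[8],t=s["t"])
def show(tag,d): print(tag,{k:(round(float(v),3) if np.ndim(v)==0 else v.tolist()) for k,v in d.items()})
E
python3 - <<'E'
from h import *
q=down(WY-np.pi/2)
robot.move_ptp(wp(WY,160,145),q)
robot.move_straight(wp(WY,160,95),vel=120); show("pre",loc(WY))
robot.move_straight(wp(WY,125,95),vel=80); show("125",loc(WY))
robot.move_straight(wp(WY,110,95),vel=40); d=loc(WY); show("110",d)
for off in np.arange(106,90,-2):
    if abs(d["ax"])>12 or abs(d["lat"])>25: break
    robot.move_straight(wp(WY,off,95),vel=30); d=loc(WY); show(off,d)
for c in ("side","top"):
    s=imaging.snapshot(c); save(s,c+"4")
a=cv2.imread("pics/side4.png")[200:350,150:350]; b=cv2.imread("pics/top4.png")[120:270,170:370]
cv2.imwrite("pics/fit.png",cv2.resize(np.hstack([a,b]),(800,300),interpolation=cv2.INTER_CUBIC))
E
```

```text
pre {'ax': -0.05, 'lat': 0.185, 'Fz': -2.735, 'T': [-0.024, -0.024, -0.005], 'MN': -0.034, 'off': 160.353, 'dl': -0.098, 'z': 95.704, 't': 20.025}
125 {'ax': -0.116, 'lat': -0.388, 'Fz': -3.351, 'T': [-0.026, -0.018, -0.015], 'MN': 0.033, 'off': 124.898, 'dl': -0.112, 'z': 95.177, 't': 20.692}
110 {'ax': 0.001, 'lat': 0.168, 'Fz': -3.125, 'T': [-0.009, 0.005, -0.007], 'MN': -0.025, 'off': 109.927, 'dl': -0.049, 'z': 95.073, 't': 21.3}
106 {'ax': 0.344, 'lat': -0.09, 'Fz': -3.196, 'T': [-0.009, 0.059, 0.007], 'MN': 0.017, 'off': 105.909, 'dl': 0.021, 'z': 94.991, 't': 21.667}
104 {'ax': 0.384, 'lat': 0.526, 'Fz': -3.447, 'T': [-0.047, 0.092, 0.038], 'MN': -0.017, 'off': 103.926, 'dl': 0.015, 'z': 94.983, 't': 22.0}
102 {'ax': -0.141, 'lat': 0.521, 'Fz': -3.006, 'T': [-0.036, 0.109, 0.05], 'MN': -0.003, 'off': 101.89, 'dl': -0.002, 'z': 95.0, 't': 22.333}
100 {'ax': 0.259, 'lat': 1.064, 'Fz': -3.028, 'T': [-0.023, 0.088, 0.069], 'MN': -0.037, 'off': 99.894, 'dl': 0.005, 'z': 94.998, 't': 22.667}
98 {'ax': 0.394, 'lat': 0.685, 'Fz': -3.322, 'T': [-0.021, 0.099, 0.049], 'MN': -0.018, 'off': 97.9, 'dl': 0.0, 'z': 94.991, 't': 23.0}
96 {'ax': 0.626, 'lat': 0.518, 'Fz': -3.105, 'T': [-0.023, 0.115, 0.055], 'MN': 0.005, 'off': 95.912, 'dl': -0.003, 'z': 95.014, 't': 23.333}
94 {'ax': 0.748, 'lat': 0.947, 'Fz': -3.154, 'T': [-0.041, 0.121, 0.072], 'MN': -0.017, 'off': 93.899, 'dl': -0.009, 'z': 94.997, 't': 23.667}
92 {'ax': -8.338, 'lat': 0.959, 'Fz': -3.169, 'T': [-1.272, -0.759, 0.073], 'MN': -0.017, 'off': 92.959, 'dl': -0.021, 'z': 95.366, 't': 24.0}
```

View pics/fit.png

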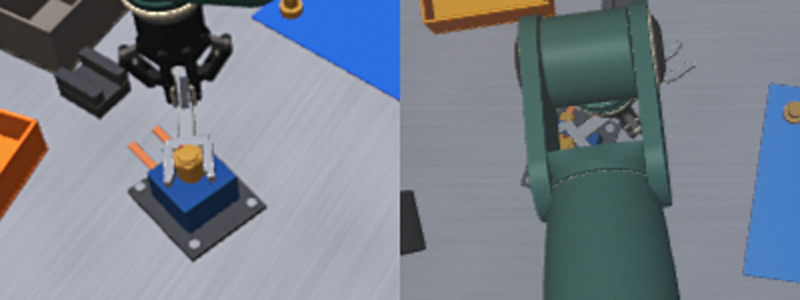

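The wrench is fully seated on the nut with the prongs either side, and the throat touches at offset ≈93.3. Now I'll turn it clockwise.

```bash
python3 - <<'E'
from h import *
O=94
def go(th):
    a=WY-th; robot.move_straight(wp(a,O,95),down(a-np.pi/2),vel=40); d=loc(a,4)
    y=R.from_quat(sensors.get_state()["orientation"]).as_matrix()[:,1]; yaw=np.arctan2(y[1],y[0])
    d["thm"]=WY-np.pi/2-yaw; show(round(th,3),d); return d
for th in np.arange(0,0.25,0.025):
    d=go(th)
    if abs(d["ax"])>40 or abs(d["lat"])>40: break
E
```

```text
0.0 {'ax': -0.324, 'lat': 0.628, 'Fz': -3.353, 'T': [-0.131, 0.042, 0.07], 'MN': 0.011, 'off': 93.915, 'dl': 0.014, 'z': 94.945, 't': 24.417, 'thm': 0.0}
0.025 {'ax': 0.15, 'lat': 0.813, 'Fz': -3.16, 'T': [-0.107, 0.115, 0.107], 'MN': 0.031, 'off': 93.883, 'dl': 0.036, 'z': 94.991, 't': 24.733, 'thm': 0.025}
0.05 {'ax': -0.316, 'lat': 0.838, 'Fz': -3.55, 'T': [-0.148, 0.072, 0.121], 'MN': 0.042, 'off': 93.996, 'dl': -0.003, 'z': 95.02, 't': 25.05, 'thm': 0.049}
0.075 {'ax': -0.76, 'lat': 0.408, 'Fz': -3.166, 'T': [-0.139, 0.006, 0.169], 'MN': 0.13, 'off': 94.018, 'dl': -0.075, 'z': 95.072, 't': 25.367, 'thm': 0.074}
0.1 {'ax': -0.166, 'lat': -0.288, 'Fz': -2.754, 'T': [-0.031, -0.089, 0.174], 'MN': 0.201, 'off': 93.978, 'dl': -0.092, 'z': 95.065, 't': 25.683, 'thm': 0.099}
0.125 {'ax': 0.585, 'lat': -0.721, 'Fz': -3.311, 'T': [0.102, -0.167, 0.19], 'MN': 0.257, 'off': 93.959, 'dl': -0.105, 'z': 95.075, 't': 26.0, 'thm': 0.124}
0.15 {'ax': 0.699, 'lat': -2.101, 'Fz': -3.104, 'T': [0.268, -0.209, 0.228], 'MN': 0.425, 'off': 93.943, 'dl': -0.148, 'z': 95.079, 't': 26.317, 'thm': 0.149}
0.175 {'ax': 2.218, 'lat': -2.908, 'Fz': -2.924, 'T': [0.495, -0.285, 0.193], 'MN': 0.467, 'off': 93.903, 'dl': -0.158, 'z': 95.071, 't': 26.633, 'thm': 0.174}
0.2 {'ax': 2.336, 'lat': -3.399, 'Fz': -3.346, 'T': [0.608, -0.307, 0.216], 'MN': 0.536, 'off': 93.947, 'dl': -0.125, 'z': 95.071, 't': 26.95, 'thm': 0.199}
0.225 {'ax': 2.61, 'lat': -3.645, 'Fz': -3.024, 'T': [0.618, -0.348, 0.16], 'MN': 0.503, 'off': 93.986, 'dl': -0.092, 'z': 95.049, 't': 27.267, 'thm': 0.224}
```

```bash
python3 - <<'E'
from h import *
O=94
def go(th,v=60):
    a=WY-th; robot.move_straight(wp(a,O,95),down(a-np.pi/2),vel=v); d=loc(a,3); show(round(th,3),d); return d
for th in list(np.arange(0.32,1.2,0.1))+[1.22]:
    d=go(th)
    if max(abs(d["ax"]),abs(d["lat"]),abs(d["Fz"]))>40 or d["MN"]<0.2: print("stop"); break
robot.hold(0.3); show("end",loc(WY-th))
for c in ("side","top"):
    s=imaging.snapshot(c); save(s,c+"5"); np.savez(c+"5.npz",P=cloud(s),color=s["color"])
a=cv2.imread("pics/side5.png")[200:350,150:350]; b=cv2.imread("pics/top5.png")[120:270,170:370]
cv2.imwrite("pics/fit2.png",cv2.resize(np.hstack([a,b]),(800,300),interpolation=cv2.INTER_CUBIC))
E
```

```text
0.32 {'ax': 3.297, 'lat': -3.291, 'Fz': -3.287, 'T': [0.619, -0.374, 0.162], 'MN': 0.472, 'off': 93.979, 'dl': -0.204, 'z': 95.149, 't': 27.617}
0.42 {'ax': 2.454, 'lat': -2.656, 'Fz': -3.083, 'T': [0.52, -0.432, 0.146], 'MN': 0.396, 'off': 94.019, 'dl': -0.332, 'z': 95.167, 't': 27.975}
0.52 {'ax': 2.4, 'lat': -3.312, 'Fz': -3.168, 'T': [0.422, -0.519, 0.176], 'MN': 0.488, 'off': 94.024, 'dl': -0.388, 'z': 95.156, 't': 28.333}
0.62 {'ax': 1.842, 'lat': -3.494, 'Fz': -2.937, 'T': [0.268, -0.581, 0.115], 'MN': 0.444, 'off': 94.025, 'dl': -0.401, 'z': 95.163, 't': 28.692}
0.72 {'ax': 0.94, 'lat': -3.426, 'Fz': -3.369, 'T': [0.177, -0.656, 0.121], 'MN': 0.444, 'off': 94.02, 'dl': -0.417, 'z': 95.171, 't': 29.05}
0.82 {'ax': 0.894, 'lat': -4.012, 'Fz': -3.406, 'T': [0.072, -0.706, 0.086], 'MN': 0.463, 'off': 94.002, 'dl': -0.406, 'z': 95.161, 't': 29.408}
0.92 {'ax': 1.236, 'lat': -3.815, 'Fz': -3.653, 'T': [0.016, -0.766, 0.047], 'MN': 0.406, 'off': 93.982, 'dl': -0.416, 'z': 95.167, 't': 29.767}
1.02 {'ax': 1.652, 'lat': -4.893, 'Fz': -2.804, 'T': [-0.112, -0.817, 0.034], 'MN': 0.495, 'off': 93.972, 'dl': -0.422, 'z': 95.156, 't': 30.125}
1.12 {'ax': 1.562, 'lat': -5.208, 'Fz': -3.141, 'T': [-0.187, -0.874, 0.042], 'MN': 0.532, 'off': 93.945, 'dl': -0.487, 'z': 95.178, 't': 30.483}
1.22 {'ax': 1.529, 'lat': -4.924, 'Fz': -3.435, 'T': [-0.286, -0.878, -0.002], 'MN': 0.462, 'off': 93.93, 'dl': -0.572, 'z': 95.173, 't': 30.842}
end {'ax': 1.942, 'lat': -4.843, 'Fz': -3.116, 'T': [-0.224, -0.884, 0.005], 'MN': 0.461, 'off': 93.952, 'dl': -0.672, 'z': 95.089, 't': 31.225}
```

View pics/fit2.png

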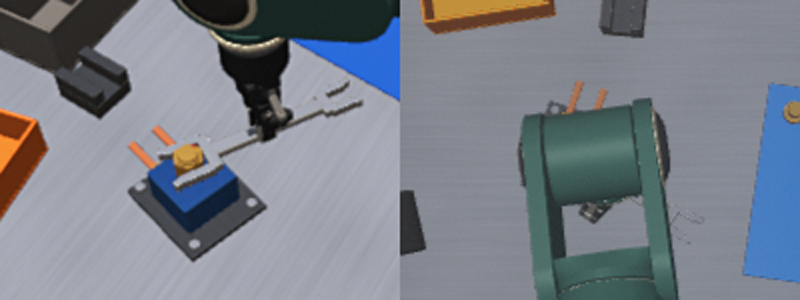

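The wrench is still on the nut after the sweep. I'll check its actual yaw for slip in the grip before unloading.

```bash
python3 - <<'E'
from h import *
d=np.load("side5.npz"); P=d["P"]; col=d["color"].astype(int)
a=WY-1.22; u=np.array([np.cos(a),np.sin(a)]); n=np.array([-u[1],u[0]])
rel=P[:,:,:2]-N; x=rel@u; y=rel@n; z=P[:,:,2]
m=(z>72)&(z<96)&(np.ptp(col,axis=2)<40)&(abs(y)<50)&(x<40)&(x>-225)
for lo,hi in [(-225,-195),(-195,-180),(-165,-115),(-75,-40),(-15,5),(5,35)]:
    k=m&(x>lo)&(x<hi)
    if k.sum(): print(lo,hi,k.sum(),"z",np.median(z[k]).round(1),"y",np.percentile(y[k],[2,50,98]).round(1),"x",x[k].min().round(1),x[k].max().round(1))
k=m&(((x>-165)&(x<-115))|((x>-75)&(x<-40)))&(abs(y)<16); f=np.polyfit(x[k],y[k],1); print("yaw dev",f)
E
```

```text
-225 -195 84 z 83.7 y [-19.8   0.7  19.6] x -216.0 -195.2
-195 -180 68 z 83.3 y [-19.7   6.6  19.3] x -194.7 -180.1
-165 -115 126 z 83.8 y [-8.7  5.   9.1] x -165.0 -115.2
-75 -40 125 z 84.1 y [-7.5  3.6  9.9] x -74.9 -40.3
-15 5 90 z 84.8 y [-27.2  21.   29. ] x -15.0 4.6
5 35 110 z 83.8 y [-27.5  19.6  29.7] x 5.1 27.0
yaw dev [9.94175675e-05 2.62739492e+00]
```

No slip: the wrench yaw is within 0.005 rad. The estimated ferrule turn is about 1.05 rad. Now I'll unload, slide off and return the wrench.

```bash
python3 - <<'E'
from h import *
th=1.087; a=WY-th
robot.move_straight(wp(a,94,95),down(a-np.pi/2),vel=40); show("back",loc(a))
robot.move_straight(wp(a,165,95),vel=60); show("off",loc(a))
robot.move_straight(wp(a,165,150),vel=120)
y=np.radians(173.3)-np.pi/2
robot.move_ptp([507.7,-227.5,140],down(y)); pr("over")
robot.move_straight([507.7,-227.5,40],vel=120)
robot.move_straight([507.7,-227.5,28],vel=40); robot.hold(0.2); pr("28")
z=28; f=sensors.get_state()["force"][2]
while z>24.5:
    z-=0.5; robot.move_straight([507.7,-227.5,z],vel=20); robot.hold(0.1); pr(z)
    if sensors.get_state()["force"][2]>2: break
robot.command_gripper(1.0); robot.hold(0.2); pr("open")
robot.move_straight([507.7,-227.5,150],vel=120); robot.move_ptp([400,-450,250],down(y)); pr("away")
for c in ("side","top"):
    s=imaging.snapshot(c); save(s,c+"6"); np.savez(c+"6.npz",P=cloud(s),color=s["color"],depth=s["depth"])
    print(c,[(np.round(b["centre"]).tolist(),b["conf"]) for b in imaging.boxes_of("wrench",c)])
    P=cloud(s); col=s["color"].astype(int); m=(np.linalg.norm(P[:,:,:2]-N,axis=2)<25)&(P[:,:,2]>64)&(col[:,:,0]>2.2*col[:,:,1]); print("red",P[m].round(1)[:6])
a=cv2.imread("pics/side6.png")[130:355,180:430]; b=cv2.imread("pics/top6.png")[120:300,210:470]
cv2.imwrite("pics/end.png",np.hstack([cv2.resize(a,(400,360)),cv2.resize(b,(400,277)) if 0 else cv2.resize(b,(400,360))]))
E
```

```text
back {'ax': 1.53, 'lat': -1.475, 'Fz': -2.759, 'T': [0.187, -0.41, -0.156], 'MN': -0.017, 'off': 94.013, 'dl': 0.057, 'z': 94.849, 't': 31.867}
off {'ax': -0.277, 'lat': -0.104, 'Fz': -2.947, 'T': [-0.002, -0.011, -0.001], 'MN': 0.016, 'off': 164.76, 'dl': 0.013, 'z': 94.984, 't': 33.283}
over 35.94 p [ 507.72 -227.27  139.86] F [-0.13 -0.73 -3.26] T [ 0.044 -0.026  0.006] g 88.4 0.1774 j6 -1.9202
28 37.58 p [ 507.78 -227.56   28.2 ] F [-0.27  0.59 -2.34] T [ 0.024 -0.003  0.02 ] g 88.4 0.1773 j6 -1.921
27.5 37.92 p [ 507.7 -227.5   27.5] F [ 0.24 -0.41 -3.54] T [-0.036 -0.028 -0.011] g 88.4 0.174 j6 -1.921
27.0 38.27 p [ 507.69 -227.5    27.01] F [-0.59 -0.02 -3.32] T [ 0.009  0.001 -0.042] g 88.4 0.1776 j6 -1.921
26.5 38.62 p [ 507.71 -227.52   26.5 ] F [ 0.47 -0.13 -3.42] T [ 0.007 -0.021 -0.034] g 88.4 0.175 j6 -1.921
26.0 38.98 p [ 507.7  -227.51   26.01] F [-0.45 -0.51 -3.07] T [ 0.047 -0.079 -0.014] g 88.4 0.174 j6 -1.9209
25.5 39.33 p [ 507.76 -227.52   25.69] F [-2.72  1.04  2.32] T [ 0.146  0.373 -0.058] g 88.9 0.1774 j6 -1.921
open 40.21 p [ 507.69 -227.5    25.5 ] F [ 0.52 -0.58 -0.18] T [-0.005  0.024  0.014] g 0.0 0.9978 j6 -1.921
away 42.43 p [ 400.47 -449.16  249.15] F [ 0.18  1.19 -0.13] T [ 0.054 -0.024  0.016] g 0.0 0.9987 j6 -2.3396
side [([482.0, -224.0, 16.0], 0.88)]
red [[572.4 161.6  90.6]]
top [([498.0, -226.0, 20.0], 0.94)]
red []
```

View pics/end.png

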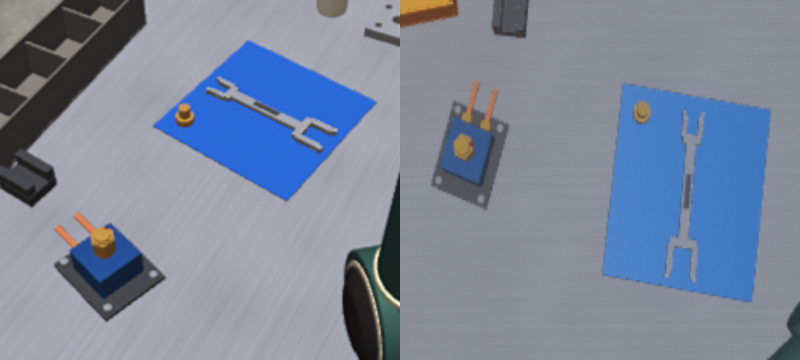

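The wrench lies flat on the mat, and the red mark sits near -78° to -83°, which fits one flat past finger-tight. Handing in.

```bash
python3 -c "
from h import *
print(robot.finish_job())"
```

```text
the job is handed in; nothing more can be done
None
```

I handed the job in, result not shown: I ran the nut down finger-tight with the fingers (about 0.33 N m), then turned it about 1.05 rad more with the wrench (estimated from arm motion and torque), and laid the wrench flat back on the mat.

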